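# Secure the hood's filter cassette and hold its cover plate over the screw holes

## Robot

A 6-joint arm with a two-finger parallel gripper is mounted at the origin on a cart in front of the work surface, level with it; the furniture and walls round the work are solid. World frame = base frame: x ahead of the robot, y to its left, z up, the work surface at z = 0. Lengths are in m, angles in rad, forces in N, time in s.
With the tool pointing down it reaches from about 0.3 to 0.825 m from the base axis. Payload 5.4 kg.
Tool frame: the origin (TCP) lies on the centre line of the jaws, within the pads' length; the fingertips stand 22 mm ahead of it and the grasp point (between the pads) lies 3 mm ahead of it (ctrl.nose_length is the distance from the TCP to the fingertips, in m); z points along the fingers, y is the line along which they close (so a half turn about z gives the same grasp; the last joint's range is limited). The gripper opens to 92 mm and grips with 3 to 60 N. Pads are 20 mm wide; open, the fingers measure 128 mm over their backs; the gripper's body (75 mm by 189 mm) begins 69 mm behind the grasp point.
Start: joints at [-1.429, 0.158, 1.597, -0, 1.386, -0.21], TCP at [0.198, -0.54, 0.237] pointing down, gripper open.
Joint ranges: [-2.91, 2.91], [-0.94, 2.29], [0.18, 2.7], [-1.29, 4.43], [0.17, 2.64], [-3, 3]. Speed limits (rad/s): [2.57, 2.57, 3.14, 3.14, 3.14, 3.14].

## Interface

Orientations are given as a unit quaternion [w, x, y, z].
In Python, from bench import ctrl, snapshot, camera_model, order gives the robot as it stands.
- The arm moves only by the shell command python3 -m inch 'ROWS' [OPENING] [FORCE]. ROWS is rows parted by semicolons, their numbers by spaces, 1 to 20 of them, each of 6 numbers: dx, dy, dz in m, then a rotation vector rx, ry, rz in rad; each row is the pose to reach, as a shift and turn from the pose commanded when the command began, along the tool's axes at that moment; what a row does not reach only later rows make up. A row lasts 1/10 s, in which the tool goes at most 0.05 m and 0.15 rad, less where a joint would pass 70% of its speed; a pose out of reach is approached as far as the arm can. OPENING is the finger opening in m, set as the command begins (- or left out keeps the last). The fingers move at their own pace and stop on an object; FORCE is the grip in N (left out, the last holds). Time passes only in rows, so rows that do not move let the fingers close. It prints the time, the measured TCP pose, the force, the opening and the grip force at its end.
- ctrl.get_obs(): the state, without advancing time (a new reading comes with each control period).
- snapshot(name): name is "side" or "top" or "wrist"; returns (picture, depth): 480x640x3 uint8, red, green, blue; 480x640 float32, m along the optical axis (not along the pixel's ray), 0 where there is no reading.
- camera_model(name): a dict with "fx", "fy", "cx", "cy" (pixels), "R" (3x3) and "t" (3): a world point X has camera coordinates R X + t. Camera axes: x right, y down, z forward; pixel columns grow to the right and rows downward; lengths in m; the calibration is good to about 2 mm. A picture is of the moment at which its call begins: read the wrist's pose just before it. camera_model takes no time and is no camera call; for the wrist camera it gives the pose at the moment of the call.
- order.job_done(): hands the job in; it is judged then, once.
The state is a dict: "t": time; "q": joint angles; "dq": joint speeds; "effort": joint torques, N m; "tool_pos": TCP position; "ee_rot": TCP orientation; "contact_force": force on the tool from outside, world axes, zero at the start; "moment": the same for the moment, N m; "grip_width": finger opening in m; "grasp_force": force on a finger pad.
Only numpy, scipy, OpenCV 4.12 (cv2) and the standard library are available. Lean on these libraries where they do the work, as an engineer would, in place of code of your own. Each camera call takes 0.05 s, during which the arm holds its last target. There are 200 camera calls.

## Task

Turn the blue turnbutton in the open filter box across the cassette until it stops, so that the cassette is held. Then take the cover plate by its handle and hold it level over the box, the right way round, hovering about a centimetre above it with its four screw holes centred over the four threaded holes, so that I can start the screws; do not let the plate touch the box and its rubber seal, and leave the things round about where they are. Finish while still holding the plate steady there.

Things in the scene. Friction and masses are not known exactly. Their poses are not given: they have to be found in the camera images.
- filter_box: Open white plastic filter box, 220 (its x) x 140 (y) x 64 mm high, walls 5 mm, fixed; origin at the centre of its underside, z up. A duct spigot sticks out 21 mm from its +x end; black rubber seal on the rim, top z = 64 mm. The black cassette lies in its +x part; blue turnbutton pivot at (-45, 0) mm, 60 mm from the end wall, 65 mm from the side walls; floor 6 mm, cassette top 38 mm.
- turnbutton (a joint): Blue turnbutton about its upright pivot, rad. 0: arm along the box's +x, over the cassette's edge (secured, against a stop). Starts open at 1.2 to 1.7, arm about along the box's +y; grows counter-clockwise from above, so it is secured clockwise. Light friction (0.05 N m), stays where left. Arm 16 mm wide, 5 mm thick, 38 mm long, underside 40 mm above the worktop.
- turnbutton_grip (a point): Point on the pivot axis, 52.5 mm above the worktop, in mid-height of the turnbutton's straight upright grip rib: 8 mm wide, from 45 to 60 mm above the worktop, running along the arm from 14 mm behind the pivot to 30 mm in front. Pinch the rib across over the pivot and turn, or push the arm round. x axis along the arm.
- turnbutton_tip (a point): Outer end of the turnbutton's arm, 38 mm from the pivot, 42.5 mm above the worktop.
- cassette: Charcoal filter cassette, grey frame with black pleats, 106 x 100 x 32 mm, loose in the box at (27, 0) mm, its +x edge under a fixed lip; origin at the centre of its underside, 6 mm above the worktop. Already seated: leave it lying there.
- cover: Aluminium cover plate, 220 (its x) x 140 (y) x 5 mm, 0.25 to 0.42 kg, loose, right way up on the worktop; origin at the centre of its underside, z up. Four 12 mm screw holes in the pattern of the threads, the closer pair at its -x end, which belongs over the turnbutton; louvre slots nearer its +x end. Black bar handle along x on top in the middle, over the centre of mass.
- cover_handle (a point): Middle of the cover's handle bar, 33 mm above the plate's underside; axes as the cover's. The bar is 104 mm long (x), 12 mm wide (y, pinch it across), 14 mm high (26 to 40 mm above the underside), on two 12 mm feet at x = -46 and +46 mm, with 21 mm free height under it.
- thread0 (a point): Mouth of a threaded brass insert (5 mm bore) on top of a 16 mm boss in the box, at (-92, -38) mm of filter_box, 64 mm above the worktop.
- hole0 (a point): Centre of the cover's 12 mm screw hole that belongs over thread0, at (-92, -38) mm of cover, on the plate's underside.
- thread1 (a point): Mouth of a threaded brass insert (5 mm bore) on top of a 16 mm boss in the box, at (-92, 38) mm of filter_box, 64 mm above the worktop.
- hole1 (a point): Centre of the cover's 12 mm screw hole that belongs over thread1, at (-92, 38) mm of cover, on the plate's underside.
- thread2 (a point): Mouth of a threaded brass insert (5 mm bore) on top of a 16 mm boss in the box, at (92, -52) mm of filter_box, 64 mm above the worktop.
- hole2 (a point): Centre of the cover's 12 mm screw hole that belongs over thread2, at (92, -52) mm of cover, on the plate's underside.
- thread3 (a point): Mouth of a threaded brass insert (5 mm bore) on top of a 16 mm boss in the box, at (92, 52) mm of filter_box, 64 mm above the worktop.
- hole3 (a point): Centre of the cover's 12 mm screw hole that belongs over thread3, at (92, 52) mm of cover, on the plate's underside.
- screwdriver: Screwdriver with orange handle lying on the sink cover, a bystander; origin at the middle of its underside.
- mug_3: White mug with a leaf pattern, 92 x 127 x 95 mm, a bystander; origin at the centre of its underside.
- spice_jar_2: Spice jar with red cap, 41 mm wide, 105 mm high, a bystander; origin at the centre of its underside.
- kitchen_timer: Cream wind-up kitchen timer, 65 mm wide, 52 mm high, a bystander; origin at the centre of its underside.

How it is judged:
By the outcome, as a careful person would: the job done as asked, in the order asked, and still so for the second after the job is handed in, while the arm keeps its last pose, push and grip.
It also fails if it takes over 51 s, if anything falls off the work surface, if the arm or the gripper's body presses on something with over 40 N, if the wrist force passes 120 N, or if a joint passes its speed limit or range.

## Working session

There is one attempt and no reset: what is moved stays moved. The work goes in short steps, Python scripts to look and compute and a shell command to move; the robot and the scene stay as the last step left them, time stands still between calls to the robot, and variables do not carry over. Pictures are saved under pics/ and viewed, at most 11 in all, crops included, and the job is handed in when it is done.

```bash
mkdir -p pics
cat > h.py <<'E'
import numpy as np, cv2
from bench import ctrl, snapshot, camera_model, order
from scipy.spatial.transform import Rotation as Ro
def ray(cm,uv,z):
    uv=np.atleast_2d(np.array(uv,float)); R=np.array(cm["R"]);t=np.array(cm["t"]); C=-R.T@t
    d=np.c_[(uv[:,0]-cm["cx"])/cm["fx"],(uv[:,1]-cm["cy"])/cm["fy"],np.ones(len(uv))]@R
    return C+d*((z-C[2])/d[:,2])[:,None]
def cloud(cm,D):
    v,u=np.mgrid[:480,:640]; P=np.stack([(u-cm["cx"])/cm["fx"]*D,(v-cm["cy"])/cm["fy"]*D,D],-1)
    return (P-np.array(cm["t"]))@np.array(cm["R"])
def proj(cm,X):
    p=np.atleast_2d(X)@np.array(cm["R"]).T+np.array(cm["t"]); return np.c_[p[:,0]/p[:,2]*cm["fx"]+cm["cx"],p[:,1]/p[:,2]*cm["fy"]+cm["cy"]]
def tool():
    o=ctrl.get_obs(); q=o["ee_rot"]; return np.array(o["tool_pos"]),Ro.from_quat([q[1],q[2],q[3],q[0]])
E
python3 - <<'E'
from h import *
for n in["top","side"]:
    p,d=snapshot(n); np.savez(n,p=p,d=d); cv2.imwrite(f"pics/{n}.png",p[:,:,::-1]); c=camera_model(n); print(n,-np.array(c["R"]).T@c["t"],c["fx"])
p,R=tool(); print(p,R.as_matrix().round(3),ctrl.get_obs()["t"])
E
```

```text
top [ 0.36876926 -0.09871595  1.54077657] 599.5974144601014
side [0.47041354 0.94273842 0.77375705] 581.6716938285116
[ 0.19803102 -0.53927514  0.23571721] [[ 0.939  0.345 -0.   ]
 [ 0.345 -0.939  0.002]
 [ 0.    -0.002 -1.   ]] 0.1
```

View pics/top.png

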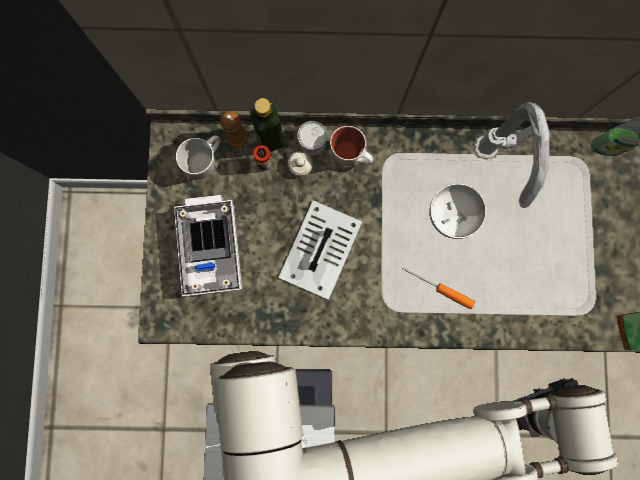

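View pics/side.png

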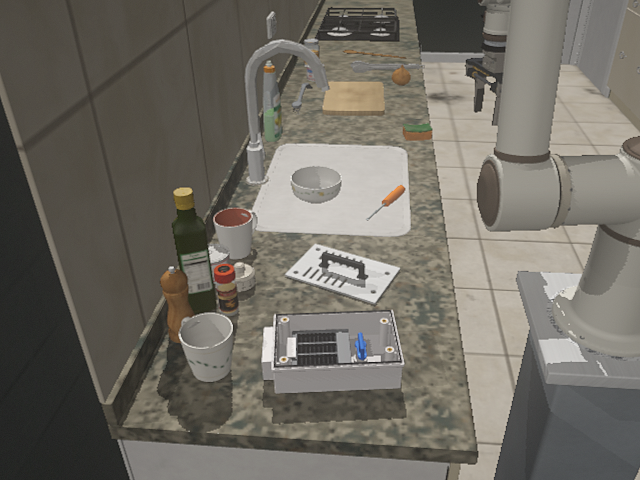

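The top view shows the box at (208,245) with its spigot upward, the blue turnbutton at (205,267) with its arm pointing left, and the cover at (320,250) with the louvres up. The side view agrees. Next I'll take measurements.

Run:
```python
from h import *
z=np.load("top.npz");p,d=z["p"],z["d"]
c=p[190:310,165:370]; cv2.imwrite("pics/crop.png",cv2.resize(c,None,fx=3.9,fy=3.9,interpolation=cv2.INTER_CUBIC)[:,:,::-1])
cm=camera_model("top");W=cloud(cm,d); hsv=cv2.cvtColor(p,cv2.COLOR_RGB2HSV)
roi=np.zeros((480,640),bool);roi[190:310,165:370]=1
def rect(m,zp,name):
    v,u=np.nonzero(m); P=ray(cm,np.c_[u,v],zp)[:,:2]; r=cv2.minAreaRect((P*1000).astype(np.float32)); print(name,len(u),r,"z",np.median(W[m][:,2]),"mean",P.mean(0))
blue=roi&(hsv[...,0]>100)&(hsv[...,0]<125)&(hsv[...,1]>120)
rect(blue,.06,"blue")
print("table z",np.median(W[300:330,300:350,2]))
brass=roi&(hsv[...,0]>10)&(hsv[...,0]<28)&(hsv[...,1]>60)&(hsv[...,2]>120)
n,l,s,ce=cv2.connectedComponentsWithStats(brass.astype(np.uint8))
for i in range(1,n):
    if s[i,4]>3: print("brass",ce[i],s[i,4],ray(cm,ce[i],.064)[0])
for nm,zl,zh,x0,x1,zp in[("rim",.055,.075,165,250,.064),("bar",.03,.05,270,370,.04),("plate",-.002,.012,270,370,.005)]:
    m=roi&(W[...,2]>zl)&(W[...,2]<zh); m[:,:x0]=0;m[:,x1:]=0
    if nm=="plate": m&=(hsv[...,1]<40)&(hsv[...,2]>110)
    rect(m,zp,nm)
```

```text
blue 124 ((495.95013427734375, 161.7834014892578), (39.955684661865234, 61.86635208129883), 57.876609802246094) z 0.052792570391238205 mean [0.4849533  0.16802055]
table z -6.145522908548287e-05
brass [295.8 191.2] 5 [ 0.67736679 -0.05237969  0.064     ]
brass [314.83333333 191.66666667] 6 [ 0.67712155 -0.10016891  0.064     ]
brass [319.83333333 192.16666667] 6 [ 0.67609157 -0.11274222  0.064     ]
brass [319.21428571 197.85714286] 14 [ 0.66152343 -0.1114444   0.064     ]
brass [308.25 198.  ] 8 [ 0.66061571 -0.08397209  0.064     ]
brass [172.75 198.5 ] 4 [0.65264322 0.25487937 0.064     ]
brass [306.2 201. ] 5 [ 0.65286815 -0.07899299  0.064     ]
brass [284.  205.8] 5 [ 0.63956556 -0.02373717  0.064     ]
brass [223.875 208.125] 8 [0.6307168  0.12619479 0.064     ]
brass [259. 209.] 7 [0.63021872 0.03847538 0.064     ]
brass [262.85714286 206.57142857] 7 [0.63656831 0.02903625 0.064     ]
brass [262.   211.25] 4 [0.62466429 0.03081103 0.064     ]
brass [181.85714286 213.        ] 7 [0.61632813 0.2303258  0.064     ]
brass [248.25 216.25] 4 [0.61134747 0.06467926 0.064     ]
brass
[... 2868 characters left out ...]
.05690174 0.064     ]
brass [258.75 303.75] 4 [0.39523433 0.03167091 0.064     ]
brass [357.75 304.  ] 8 [ 0.39906723 -0.21038537  0.064     ]
brass [238.1875 307.375 ] 16 [0.38553005 0.08154642 0.064     ]
rim 1251 ((539.8687133789062, 166.1068572998047), (241.72659301757812, 145.8286895751953), 7.878252983093262) z 0.06205745427956061 mean [0.53664987 0.16704411]
bar 196 ((538.5006103515625, -116.21115112304688), (12.067252159118652, 103.38831329345703), 67.4168472290039) z 0.04027627671445526 mean [ 0.53897358 -0.11643005]
plate 3721 ((539.3616943359375, -117.61019134521484), (142.25164794921875, 221.10877990722656), 67.50837707519531) z 0.005004885024252781 mean [ 0.53625248 -0.11711361]
```

View pics/crop.png

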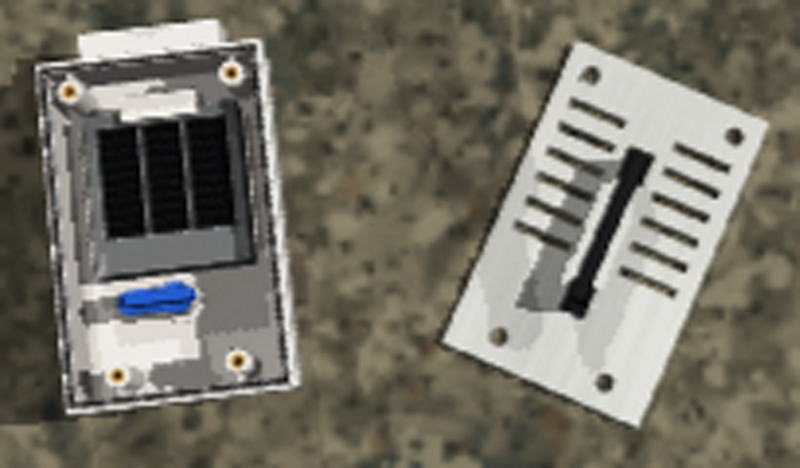

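```bash
cat >> h.py <<'E'
TH=np.array([[-92,-38],[-92,38],[92,-52],[92,52]])/1000.
def fit(L,P):
    a,b=L-L.mean(0),P-P.mean(0); th=np.arctan2((a[:,0]*b[:,1]-a[:,1]*b[:,0]).sum(),(a*b).sum()); R=np.array([[np.cos(th),-np.sin(th)],[np.sin(th),np.cos(th)]])
    o=P.mean(0)-R@L.mean(0); return o,th,R,np.linalg.norm(P-(L@R.T+o),axis=1)
E
python3 - <<'E'
from h import *
cm=camera_model("top"); p=np.load("top.npz")["p"]
f=lambda a:(np.array(a)+.5)/3.9-.5+[165,190]
T=ray(cm,f([(238,361),(118,376),(231,73),(69,92)]),.064)[:,:2]
T2=ray(cm,[(225.55,282.27),(194.6,286),(223.9,208.1),(181.9,213)],.064)[:,:2]
H=ray(cm,f([(604.5,382),(499,336),(735,136),(591,74)]),.004)[:,:2]
for n,P in("thr",T),("thr2",T2),("hole",H):
    o,th,R,e=fit(TH,P); print(n,o.round(4),np.degrees(th).round(2),(e*1000).round(1))
    if n=="thr": print("pivot",o+R@[-.045,0]); yaw=np.degrees(th)
hsv=cv2.cvtColor(p,cv2.COLOR_RGB2HSV)
m=((hsv[...,0]>100)&(hsv[...,0]<125)&(hsv[...,1]>120)); m[:250]=0;m[290:]=0;m[:,:165]=0;m[:,250:]=0
v,u=np.nonzero(m); P=ray(cm,np.c_[u,v],.055)[:,:2]; print(len(u)); r=cv2.minAreaRect((P*1000).astype(np.float32)); print(r,P.mean(0)); w,V=np.linalg.eigh(np.cov(P.T)); print("dir",np.degrees(np.arctan2(V[1,1],V[0,1])))
# side
p=np.load("side.npz")["p"]; cv2.imwrite("pics/sc.png",cv2.resize(p[230:400,250:410],None,fx=4.5,fy=3.5,interpolation=cv2.INTER_CUBIC)[:,:,::-1])
E
```

```text
thr [0.5319 0.1648] 8.03 [0.2 0.1 0.1 0. ]
pivot [0.4873673  0.15855298]
thr2 [0.5322 0.1653] 7.99 [0.3 0.2 0.5 0.7]
hole [ 0.5397 -0.1175] -22.51 [0.3 0.3 0.3 0.3]
123
((485.8169250488281, 169.73046875), (17.978588104248047, 47.43802261352539), 5.861726760864258) [0.48495553 0.16896825]
dir 97.99251940310431
```

View pics/sc.png

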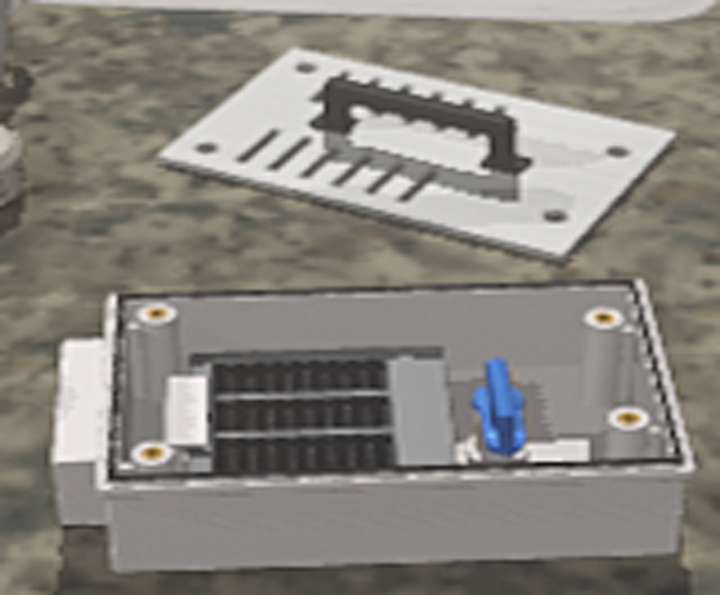

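Run:
```python
from h import *
cm=camera_model("side")
f=lambda a:(np.array(a)+.5)/[4.5,3.5]-.5+[250,230]
for n,a,z in("thr",[(603,317),(628,418),(157,314),(151,453)],.064),("hole",[(618,152),(555,216),(306,68),(207,148)],.004):
    o,th,R,e=fit(TH,ray(cm,f(a),z)[:,:2]); print(n,o.round(4),np.degrees(th).round(2),(e*1000).round(1)); 
    if n=="thr":print("pivot",o+R@[-.045,0])
p,R=tool()
# target: pivot, fingertips z=.0475, tool y along 7deg-> yawx=97
def go(xy,z,yawx):
    a=np.radians(yawx); M=np.array([[np.cos(a),np.sin(a),0],[np.sin(a),-np.cos(a),0],[0,0,-1]])
    print("d",(R.inv().apply(np.r_[xy,z]-p)).round(4),"rv",(R.inv()*Ro.from_matrix(M)).as_rotvec().round(4))
go([.4875,.1585],.15,97); print(p,ctrl.nose_length)
```

```text
thr [0.5339 0.1638] 7.96 [0.5 0.2 0.5 0.4]
pivot [0.48936575 0.15758399]
hole [ 0.5404 -0.1197] -22.58 [0.7 0.5 0.4 0. ]
d [ 0.5122 -0.5551  0.0868] rv [-1.2000e-03 -1.4000e-03 -1.3412e+00]
[ 0.19803102 -0.53927514  0.23571721] 0.022
```

```bash
T=".5122 -.555 .087 0 0 -1.341"; python3 -m inch '.512 -.555 .087 0 0 -1.341;.512 -.555 .087 0 0 -1.341;.512 -.555 .087 0 0 -1.341;.512 -.555 .087 0 0 -1.341;.512 -.555 .087 0 0 -1.341;.512 -.555 .087 0 0 -1.341;.512 -.555 .087 0 0 -1.341;.512 -.555 .087 0 0 -1.341;.512 -.555 .087 0 0 -1.341;.512 -.555 .087 0 0 -1.341;.512 -.555 .087 0 0 -1.341;.512 -.555 .087 0 0 -1.341;.512 -.555 .087 0 0 -1.341;.512 -.555 .087 0 0 -1.341;.512 -.555 .087 0 0 -1.341;.512 -.555 .087 0 0 -1.341;.512 -.555 .087 0 0 -1.341;.512 -.555 .087 0 0 -1.341;.512 -.555 .087 0 0 -1.341;.512 -.555 .087 0 0 -1.341' 0.04
python3 - <<'E'
from h import *
print(tool()[0],tool()[1].as_matrix().round(3))
cm=camera_model("wrist");p,d=snapshot("wrist");cv2.imwrite("pics/w1.png",p[:,:,::-1]);np.savez("w1",p=p,d=d)
hsv=cv2.cvtColor(p,cv2.COLOR_RGB2HSV); m=(hsv[...,0]>100)&(hsv[...,0]<125)&(hsv[...,1]>120)
W=cloud(cm,d); t=m&(W[...,2]>.056)&(W[...,2]<.064); print(m.sum(),t.sum())
if t.sum()>20:
    P=W[t][:,:2]; r=cv2.minAreaRect((P*1000).astype(np.float32)); print(r,P.mean(0),W[t][:,2].mean())
E
```

```text
t: 2.1
tool_pos: [0.4875, 0.1564, 0.1499]
ee_rot: [0.0, 0.663, 0.748, 0.0]
contact_force: [-0.4, -0.1, 0.2]
grip_width: 0.0399
grasp_force: 0.0
[0.48746288 0.15642545 0.14990126] [[-0.12   0.993  0.   ]
 [ 0.993  0.12  -0.   ]
 [-0.     0.    -1.   ]]
1332 615
((561.614990234375, 179.4421844482422), (155.0930938720703, 43.02633285522461), 9.191388130187988) [0.48947855 0.16834885] 0.05919358015613624
```

View pics/w1.png

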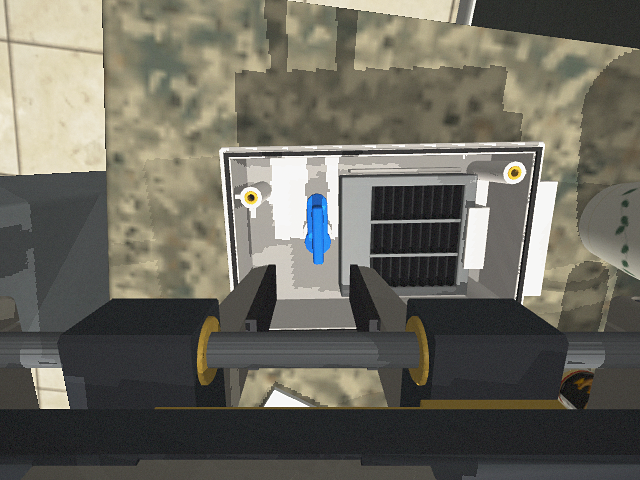

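The wrist view shows the rib from about (318,262) to (317,200), with threads 1 and 3 at (251,197) and (514,172).

Run:
```python
from h import *
cm=camera_model("wrist");z=np.load("w1.npz");p,d=z["p"],z["d"]
o,th,R,e=fit(TH[[1,3]],ray(cm,[(251,197),(514,172)],.064)[:,:2]);print(o,np.degrees(th),e*1000,"pivot",o+R@[-.045,0])
hsv=cv2.cvtColor(p,cv2.COLOR_RGB2HSV); m=(hsv[...,0]>100)&(hsv[...,0]<125)&(hsv[...,1]>120)&(d>0);m[:180]=0;m[280:]=0;m[:,:290]=0;m[:,340:]=0
W=cloud(cm,d); t=m&(W[...,2]>.0585)
v,u=np.nonzero(t);P=ray(cm,np.c_[u,v],.06)[:,:2]; r=cv2.minAreaRect((P*1000).astype(np.float32)); print(r,len(u))
w,V=np.linalg.eigh(np.cov(P.T));a=V[:,1]*np.sign(V[1,1]); s=(P-P.mean(0))@a; print("dir",np.degrees(np.arctan2(a[1],a[0])),"len",np.ptp(s),"pivot est",P.mean(0)+a*(s.min()+.014))
```

```text
[0.53494412 0.16580424] 7.919471492419169 [0.53753575 0.53753575] pivot [0.49037329 0.15960409]
((489.2331848144531, 167.9373779296875), (7.537388324737549, 42.37474060058594), 8.2023344039917) 503
dir 98.24304450391536 len 0.042377807538779635 pivot est [0.49015747 0.16080735]
```

```bash
python3 -m inch '.0024 .0023 .04 0 0 -.023;.0024 .0023 .07 0 0 -.023;.0024 .0023 .0805 0 0 -.023;.0024 .0023 .0805 0 0 -.023;.0024 .0023 .0805 0 0 -.023' && python3 -m inch '0 0 0 0 0 0;0 0 0 0 0 0;0 0 0 0 0 0;0 0 0 0 0 0;0 0 0 0 0 0;0 0 0 0 0 0;0 0 0 0 0 0;0 0 0 0 0 0' 0.0 12
```

```text
t: 2.65
tool_pos: [0.4905, 0.1602, 0.0704]
ee_rot: [0.001, 0.654, 0.756, 0.001]
contact_force: [-0.6, -0.1, -0.3]
grip_width: 0.0397
grasp_force: 0.0
t: 3.45
tool_pos: [0.4908, 0.1605, 0.0697]
ee_rot: [0.001, 0.654, 0.756, 0.001]
contact_force: [5.2, 1.7, -1.4]
grip_width: 0.0077
grasp_force: 12.0
```

```bash
python3 -m inch '0 0 0 0 0 .13;0 0 0 0 0 .26;0 0 0 0 0 .39;0 0 0 0 0 .52;0 0 0 0 0 .65;0 0 0 0 0 .78;0 0 0 0 0 .91;0 0 0 0 0 1.04;0 0 0 0 0 1.17;0 0 0 0 0 1.3;0 0 0 0 0 1.43;0 0 0 0 0 1.53;0 0 0 0 0 1.58;0 0 0 0 0 1.6;0 0 0 0 0 1.6;0 0 0 0 0 1.6'
python3 - <<'E'
from h import *
o=ctrl.get_obs();print(o["moment"],np.degrees(np.arctan2(*tool()[1].as_matrix()[[1,0],0])))
E
```

```text
t: 5.05
tool_pos: [0.4927, 0.159, 0.0698]
ee_rot: [0.001, 0.998, 0.058, 0.004]
contact_force: [10.8, -4.7, -7.2]
grip_width: 0.0084
grasp_force: 12.1
[-0.73807561 -2.0931967   0.17535197] 6.669149758543657
```

```bash
python3 -m inch '0 0 0 0 0 0;0 0 0 0 0 0;0 0 0 0 0 0;0 0 -.03 0 0 0;0 0 -.07 0 0 0;0 0 -.1 0 0 0;0 0 -.12 0 0 0;0 0 -.12 0 0 0' 0.04
python3 - <<'E'
from h import *
cm=camera_model("wrist");p,d=snapshot("wrist");np.savez("w2",p=p,d=d)
cv2.imwrite("pics/w2.png",p[:,:,::-1])
hsv=cv2.cvtColor(p,cv2.COLOR_RGB2HSV); m=(hsv[...,0]>100)&(hsv[...,0]<125)&(hsv[...,1]>120)&(d>0)
W=cloud(cm,d); t=m&(W[...,2]>.056)&(W[...,2]<.064)&(abs(W[...,0]-.5)<.06)&(abs(W[...,1]-.16)<.06)
v,u=np.nonzero(t);P=ray(cm,np.c_[u,v],.06)[:,:2];print(len(u)); print(cv2.minAreaRect((P*1000).astype(np.float32)))
o=ctrl.get_obs();print(o["q"])
E
```

```text
t: 5.85
tool_pos: [0.4912, 0.1607, 0.1923]
ee_rot: [-0.0, 0.998, 0.058, 0.003]
contact_force: [0.2, 0.1, -0.0]
grip_width: 0.04
grasp_force: 0.0
452
((498.6178894042969, 160.52232360839844), (43.06831741333008, 7.738163471221924), 6.900805950164795)
[8.18426291e-02 4.33329517e-02 1.81572775e+00 6.28620543e-05
 1.28051682e+00 1.53659024e+00]
```

View pics/w2.png

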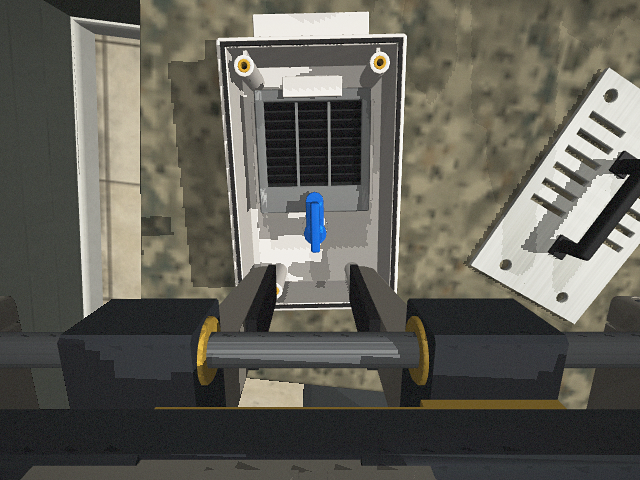

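The turnbutton now lies along the box axis over the cassette edge. Threads 3 and 2 are at (244,65) and (380,62); cover holes 3, 1 and 0 are at (611,96), (505,265) and (562,297).

Run:
```python
from h import *
cm=camera_model("wrist")
o,th,R,e=fit(TH[[2,3]],ray(cm,[(380,62),(244,65)],.064)[:,:2]);print("box",o,np.degrees(th),e*1000)
o,th,R,e=fit(TH[[3,1,0]],ray(cm,[(611,96),(505,265),(562,297)],.004)[:,:2]);print("cov",o,np.degrees(th),e*1000)
p,R=tool();print(p)
a=np.radians(-22.5);M=np.array([[np.cos(a),np.sin(a),0],[np.sin(a),-np.cos(a),0],[0,0,-1]])
for z in(.192,.036): print(R.inv().apply(np.array([.5403,-.1182,z])-p),(R.inv()*Ro.from_matrix(M)).as_rotvec())
```

```text
box [0.53243743 0.16476493] 7.792594371069249 [0.70248279 0.70248279]
cov [ 0.53993469 -0.11590169] -22.480166564453064 [1.09973843 0.17252093 0.9273322 ]
[0.48992353 0.16050721 0.1899386 ]
[ 0.01777576  0.28266531 -0.00202312] [-5.04307429e-04 -1.97455130e-03  5.08729692e-01]
[0.01746126 0.28266396 0.15397656] [-5.04307429e-04 -1.97455130e-03  5.08729692e-01]
```

```bash
python3 -m inch '.0178 .2826 0 0 0 .509;.0178 .2826 0 0 0 .509;.0178 .2826 0 0 0 .509;.0178 .2826 0 0 0 .509;.0178 .2826 0 0 0 .509;.0178 .2826 0 0 0 .509;.0178 .2826 0 0 0 .509;.0178 .2826 0 0 0 .509;.0178 .2826 0 0 0 .509' 0.06
python3 - <<'E'
from h import *
p,R=tool()
a=np.radians(-22.5);M=np.array([[np.cos(a),np.sin(a),0],[np.sin(a),-np.cos(a),0],[0,0,-1]])
print(R.inv().apply(np.array([.5403,-.1182,.036])-p),(R.inv()*Ro.from_matrix(M)).as_rotvec())
cm=camera_model("wrist");p,d=snapshot("wrist");np.savez("w3",p=p,d=d);cv2.imwrite("pics/w3.png",p[:,:,::-1])
W=cloud(cm,d); m=(W[...,2]>.037)&(W[...,2]<.044)&(d>0)&(np.hypot(W[...,0]-.54,W[...,1]+.118)<.08)
v,u=np.nonzero(m);print(len(u),cv2.minAreaRect((ray(cm,np.c_[u,v],.04)[:,:2]*1000).astype(np.float32)))
E
```

```text
t: 6.8
tool_pos: [0.539, -0.1168, 0.1877]
ee_rot: [-0.001, 0.981, -0.195, -0.001]
contact_force: [-0.3, 0.3, 0.1]
grip_width: 0.0596
grasp_force: 0.0
[0.00218406 0.00084906 0.15169029] [-0.00050983  0.00284498  0.00057051]
1370 ((542.3934326171875, -117.53669738769531), (11.28529167175293, 101.93798065185547), 67.25902557373047)
```

```bash
python3 -m inch '.0007 0 .05 0 0 0;.0007 0 .1 0 0 0;.0007 0 .135 0 0 0;.0007 0 .154 0 0 0;.0007 0 .154 0 0 0;.0007 0 .154 0 0 0' && python3 -m inch '0 0 0 0 0 0;0 0 0 0 0 0;0 0 0 0 0 0;0 0 0 0 0 0;0 0 0 0 0 0;0 0 0 0 0 0;0 0 0 0 0 0;0 0 0 0 0 0;0 0 0 0 0 0' 0.0 50
```

```text
t: 7.45
tool_pos: [0.5407, -0.1177, 0.0356]
ee_rot: [-0.0, 0.981, -0.195, 0.0]
contact_force: [-0.1, -0.2, -0.0]
grip_width: 0.0604
grasp_force: 0.0
t: 8.35
tool_pos: [0.5406, -0.1184, 0.0352]
ee_rot: [-0.0, 0.981, -0.195, 0.0]
contact_force: [-0.0, 2.2, 1.7]
grip_width: 0.0115
grasp_force: 50.0
```

```bash
python3 -m inch '0 0 -.005 0 0 0;0 0 -.015 0 0 0;0 0 -.03 0 0 0;0 0 -.045 0 0 0;0 0 -.06 0 0 0;0 0 -.075 0 0 0;0 0 -.09 0 0 0;0 0 -.1 0 0 0;0 0 -.105 0 0 0;0 0 -.105 0 0 0;0 0 -.105 0 0 0'
python3 - <<'E'
from h import *
cm=camera_model("wrist");p,d=snapshot("wrist");np.savez("w4",p=p,d=d);cv2.imwrite("pics/w4.png",p[:,:,::-1])
T,R=tool();print(T,ctrl.get_obs()["moment"])
W=cloud(cm,d);q=R.inv().apply((W-T).reshape(-1,3)).reshape(W.shape)  # tool coords
g=(d>0)&(q[...,2]>.025)&(q[...,2]<.05)&(abs(q[...,0])<.12)&(abs(q[...,1])<.08)&(p.min(2)>110)
P=W[g]; c,*_=np.linalg.lstsq(np.c_[P[:,:2]-T[:2],np.ones(len(P))],P[:,2],rcond=None);print(g.sum(),"slopes",c,"tool z range",np.percentile(q[g][:,2],[2,50,98]))
a=np.radians(8.0);M=np.array([[np.cos(a),np.sin(a),0],[np.sin(a),-np.cos(a),0],[0,0,-1]])
print(R.inv().apply(np.array([.533,.1645,T[2]])-T),(R.inv()*Ro.from_matrix(M)).as_rotvec())
E
```

```text
t: 9.45
tool_pos: [0.54, -0.1184, 0.1395]
ee_rot: [-0.0, 0.981, -0.195, -0.001]
contact_force: [0.8, -0.2, -3.3]
grip_width: 0.0114
grasp_force: 50.0
[ 0.53987242 -0.11833383  0.1391834 ] [ 0.05576729  0.0708651  -0.04961512]
48798 slopes [-0.00109159 -0.00029149  0.10867066] tool z range [0.02908009 0.03044262 0.0319386 ]
[-1.14719045e-01 -2.58614957e-01  2.21818386e-04] [-0.00053913  0.00173011 -0.5328439 ]
```

View pics/w4.png

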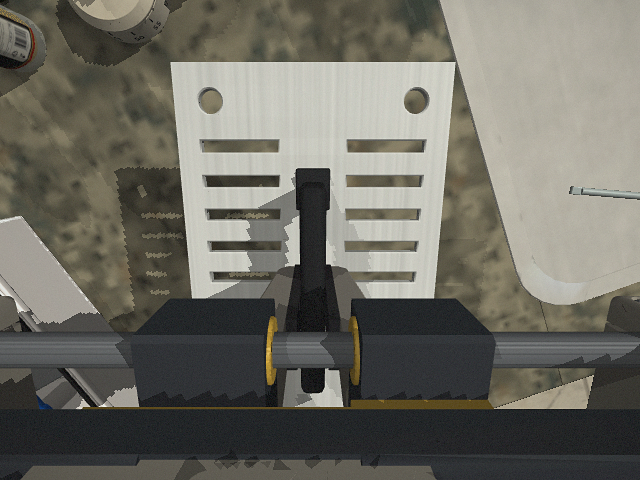

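The plate is held level, its underside about 104 mm up, with the +x holes at (210,100) and (416,100). Next I'll carry it over the box.

```bash
python3 -m inch '-.005 -.01 0 0 0 -.03;-.015 -.035 0 0 0 -.08;-.028 -.063 0 0 0 -.14;-.041 -.093 0 0 0 -.2;-.054 -.123 0 0 0 -.26;-.068 -.153 0 0 0 -.32;-.081 -.183 0 0 0 -.38;-.094 -.212 0 0 0 -.44;-.105 -.237 0 0 0 -.49;-.112 -.252 0 0 0 -.52;-.1147 -.2586 0 0 0 -.533;-.1147 -.2586 0 0 0 -.533;-.1147 -.2586 0 0 0 -.533'
python3 - <<'E'
from h import *
T,R=tool();print(T,R.as_matrix().round(4)[:2,0])
cm=camera_model("wrist");p,d=snapshot("wrist");np.savez("w5",p=p,d=d);cv2.imwrite("pics/w5.png",p[:,:,::-1])
t,_=snapshot("top");s,_=snapshot("side");np.savez("ts5",t=t,s=s)
im=np.hstack([cv2.resize(t[190:310,160:260],(400,480),interpolation=cv2.INTER_CUBIC),cv2.resize(s[240:400,250:410],(400,480),interpolation=cv2.INTER_CUBIC)])
cv2.imwrite("pics/ts5.png",im[:,:,::-1])
E
```

```text
t: 10.8
tool_pos: [0.5335, 0.1637, 0.1399]
ee_rot: [0.0, 0.998, 0.07, -0.0]
contact_force: [0.6, -0.2, -3.3]
grip_width: 0.0113
grasp_force: 50.0
[0.53346337 0.16374289 0.13986218] [0.9903 0.139 ]
```

View pics/ts5.png

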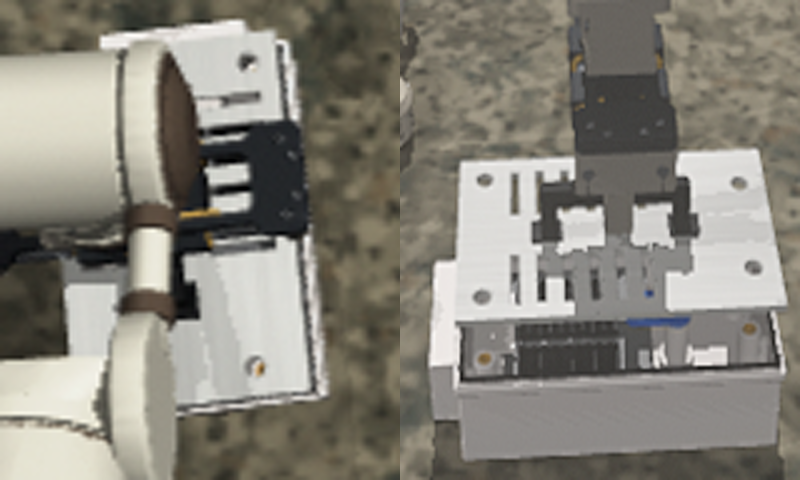

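The top half of the composite shows holes 2 and 0 at (248,63) and (256,366), with a brass thread visible through hole 0. The side half shows all four holes at (484,180), (482,296), (739,182) and (754,267).

Run:
```python
from h import *
T,R=tool(); zt=T[2]-.0305
z=np.load("ts5.npz")
def blob(img,u,v,r=6):
    g=cv2.cvtColor(img,cv2.COLOR_RGB2GRAY).astype(float);u0,v0=int(round(u)),int(round(v));w=g[v0-r:v0+r+1,u0-r:u0+r+1];k=np.clip(np.percentile(w,80)-25-w,0,None);k=np.minimum(k,60)
    n,l=cv2.connectedComponents((k>0).astype(np.uint8));yy,xx=np.mgrid[-r:r+1,-r:r+1]
    i=np.argmin(np.where(l>0,np.hypot(xx,yy),99));m=l==l.flat[i];k=k*m
    return u0+(xx*k).sum()/k.sum(),v0+(yy*k).sum()/k.sum(),m.sum()
sc=camera_model("side");tc=camera_model("top")
S=np.array([(339,182),(354,267),(84,180),(82,296)])/[2.5,3]+[250,240]-.4
B=[blob(z["s"],*a) for a in S];print(np.round(S,1).tolist(),np.round(B,1).tolist())
for Q in(S,np.array(B)[:,:2]):
    o,th,_,e=fit(TH,ray(sc,Q,zt)[:,:2]);print("side",o.round(4),np.degrees(th).round(2),(e*1000).round(1))
Q=np.array([(256,366),(248,63)])/4+[160,190]-.4
B=[blob(z["t"],*a,r=4) for a in Q];print(Q,B)
o,th,_,e=fit(TH[[0,2]],ray(tc,Q,zt)[:,:2]);print("top",o.round(4),np.degrees(th).round(2),(e*1000).round(1))
wc=camera_model("wrist");p=np.load("w5.npz")["p"]
B=[blob(p,*a,r=22) for a in((416,100),(210,100))];print(B)
o,th,_,e=fit(TH[[2,3]],ray(wc,np.array(B)[:,:2],zt)[:,:2]);print("wrist",o.round(4),np.degrees(th).round(2),(e*1000).round(1))
print("tcp",T)
```

```text
[[385.2, 300.3], [391.2, 328.6], [283.2, 299.6], [282.4, 338.3]] [[385.1, 300.6, 28.0], [390.9, 328.7, 32.0], [283.5, 299.6, 29.0], [282.2, 338.6, 35.0]]
side [0.5334 0.1618] 8.04 [0.6 0.7 0.6 0.6]
side [0.5335 0.1623] 7.92 [0.2 0.2 0.1 0.3]
[[223.6  281.1 ]
 [221.6  205.35]] [(np.float64(222.9727488151659), np.float64(281.04857819905214), np.int64(26)), (np.float64(221.09744214372716), np.float64(204.82825822168087), np.int64(21))]
top [0.5315 0.1635] 8.14 [0.6 0.6]
[(np.float64(415.806325734237), np.float64(100.18357636749504), np.int64(522)), (np.float64(210.43922428330524), np.float64(100.28212478920742), np.int64(547))]
wrist [0.5348 0.1639] 7.95 [0.4 0.4]
tcp [0.53372602 0.16334693 0.14005912]
```

View pics/w5.png

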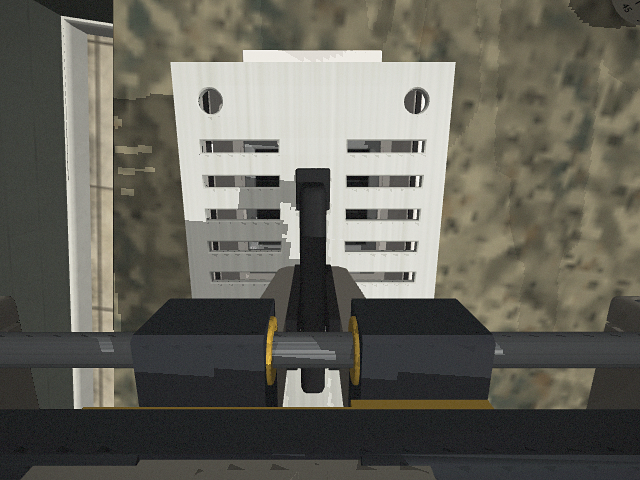

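```bash
python3 -m inch '0 -.0013 .003 0 0 0;0 -.0013 .009 0 0 0;0 -.0013 .016 0 0 0;0 -.0013 .023 0 0 0;0 -.0013 .028 0 0 0;0 -.0013 .0297 0 0 0;0 -.0013 .0297 0 0 0;0 -.0013 .0297 0 0 0;0 -.0013 .0297 0 0 0'
python3 - <<'E'
from h import *
T,R=tool();print(T,R.as_matrix().round(4))
p,d=snapshot("wrist");t,td=snapshot("top");s,sd=snapshot("side");np.savez("ts6",t=t,s=s,w=p,wd=d,sd=sd,td=td)
r=lambda a:cv2.resize(a,(400,300),interpolation=cv2.INTER_CUBIC)
im=np.vstack([np.hstack([r(t[195:225,205:245]),r(t[265:295,205:245])]),np.hstack([r(p[60:165,160:300]),r(s[280:370,270:390+10])])])
cv2.imwrite("pics/ts6.png",im[:,:,::-1])
W=cloud(camera_model("wrist"),d);q=R.inv().apply((W-T).reshape(-1,3)).reshape(W.shape)
g=(d>0)&(q[...,2]>.025)&(q[...,2]<.036)&(abs(q[...,0])<.12)&(abs(q[...,1])<.08)&(p.min(2)>110)
P=W[g]; print("plate top",np.linalg.lstsq(np.c_[P[:,:2]-T[:2],np.ones(len(P))],P[:,2],rcond=None)[0])
W=cloud(camera_model("side"),sd);g=(sd>0)&(abs(W[...,0]-.533)<.09)&(abs(W[...,1]-.164)<.06)&(s.min(2)>150)&(W[...,2]>.07)&(W[...,2]<.09);P=W[g]
print("side plate top",np.linalg.lstsq(np.c_[P[:,:2]-T[:2],np.ones(len(P))],P[:,2],rcond=None)[0],g.sum())
E
```

```text
t: 11.85
tool_pos: [0.5338, 0.1656, 0.1108]
ee_rot: [-0.0, 0.998, 0.07, 0.0]
contact_force: [0.7, 0.4, -2.6]
grip_width: 0.0113
grasp_force: 50.0
[0.53376277 0.16555648 0.11081946] [[ 9.902e-01  1.394e-01  8.000e-04]
 [ 1.394e-01 -9.902e-01  1.000e-04]
 [ 8.000e-04  1.000e-04 -1.000e+00]]
plate top [ 0.00093252 -0.00070827  0.07989001]
side plate top [ 0.00028232 -0.00045986  0.08116864] 2356
```

View pics/ts6.png

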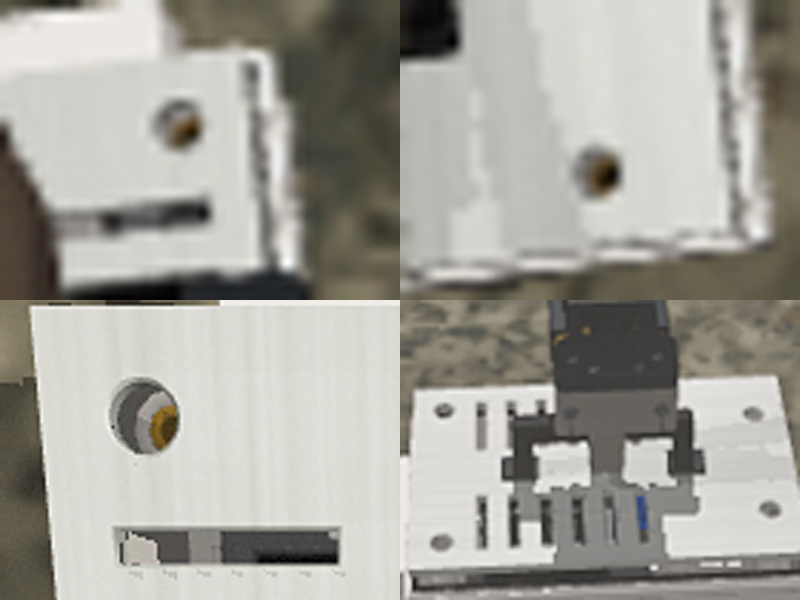

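Threads can be seen through the holes, lying towards the right (−y) edge in the wrist and top views. I'll work out the true offset with parallax taken into account.

```bash
cat >> h.py <<'E'
def blob(img,u,v,r=6):
    g=cv2.cvtColor(img,cv2.COLOR_RGB2GRAY).astype(float);u0,v0=int(round(u)),int(round(v));w=g[v0-r:v0+r+1,u0-r:u0+r+1];k=np.clip(np.percentile(w,80)-25-w,0,None);k=np.minimum(k,60)
    n,l=cv2.connectedComponents((k>0).astype(np.uint8));yy,xx=np.mgrid[-r:r+1,-r:r+1]
    i=np.argmin(np.where(l>0,np.hypot(xx,yy),99));m=l==l.flat[i];k=k*m
    return u0+(xx*k).sum()/k.sum(),v0+(yy*k).sum()/k.sum()
E
python3 - <<'E'
from h import *
z=np.load("ts6.npz");T,R=tool();zt=T[2]-.0305
sc,tc,wc=map(camera_model,("side","top","wrist"))
S=np.array([(753-400,414-300),(769-400,509-300),(444-400,410-300),(441-400,542-300)])/[400/130,300/90]+[270,280]-.4
B=np.array([blob(z["s"],*a,r=5) for a in S])
for Q in S,B: o,th,_,e=fit(TH,ray(sc,Q,zt)[:,:2]);print("side",o.round(4),np.degrees(th).round(2),(e*1000).round(1),"need",np.array([.5339,.1638])-o)
Q=np.array([(197,172),(180,125)])/10+[[205,265],[205,195]]-.45
o,th,_,e=fit(TH[[0,2]],ray(tc,Q,zt)[:,:2]);print("top",o.round(4),np.degrees(th).round(2),(e*1000).round(1),"need",np.array([.53205,.1650])-o)
# wrist: segment brass in both front holes, circle-fit of ring/bore
p=z["w"];hsv=cv2.cvtColor(p,cv2.COLOR_RGB2HSV)
for i,x0 in((3,210),(2,416)):
    c=np.array([x0,100]);sub=(slice(75,128),slice(x0-28,x0+29))
    h=hsv[sub];br=(h[...,0]>8)&(h[...,0]<30)&(h[...,1]>110)
    plate=(p[sub].min(2)>185).astype(np.uint8)
    v,u=np.nonzero(br);print(i,"brass px",len(u),(u.min()+x0-28,u.max()+x0-28,v.min()+75,v.max()+75) if len(u) else 0)
    bh=np.array(blob(p,x0,100,22));print(" hole",bh,ray(wc,bh,zt)[0])
    crop=cv2.resize(p[75:128,x0-28:x0+29],(400,372),interpolation=cv2.INTER_CUBIC);globals()[f"c{i}"]=crop
cv2.imwrite("pics/w6.png",np.hstack([c3,c2])[:,:,::-1])
E
```

```text
side [0.5338 0.1641] 7.83 [0.4 0.3 0.1 0.1] need [ 9.90118266e-05 -3.18899822e-04]
side [0.5336 0.1643] 7.99 [0.3 0.1 0.2 0.2] need [ 0.00030943 -0.00053402]
top [0.5323 0.1659] 7.92 [0.1 0.1] need [-0.0002063  -0.00093524]
3 brass px 101 (np.int64(212), np.int64(221), np.int64(97), np.int64(111))
 hole [210.27235237 100.53403105] [0.61850601 0.23011627 0.08017676]
2 brass px 152 (np.int64(404), np.int64(417), np.int64(97), np.int64(113))
 hole [415.98140073  99.77920123] [0.63324741 0.1277775  0.08017676]
```

View pics/w6.png

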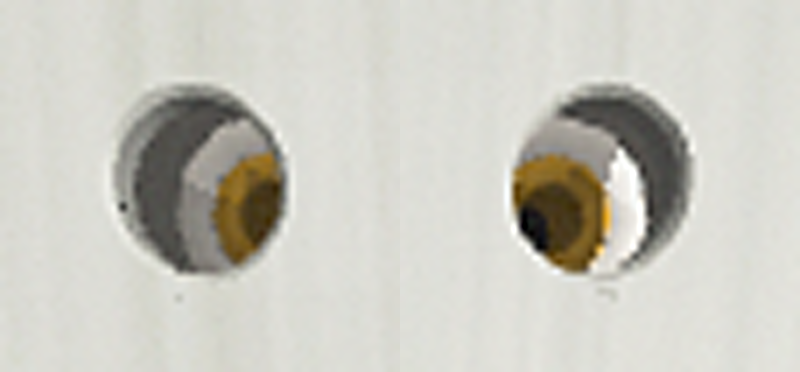

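Run:
```python
from h import *
wc=camera_model("wrist");T,R=tool();zt=T[2]-.0305;print(T)
f=lambda x0,a:(np.array(a)+.5)/7.02-.5+[x0-28,75]
oh,th,_,e1=fit(TH[[2,3]],ray(wc,[f(416,(203,178)),f(210,(200,178))],zt)[:,:2])
ot,tt,_,e2=fit(TH[[2,3]],ray(wc,[f(416,(154,210)),f(210,(263,211))],.064)[:,:2])
print(oh,ot,ot-oh,np.degrees([th,tt]),e1*1000,e2*1000)
```

```text
[0.53361672 0.1655306  0.11067676]
[0.53489094 0.16607121] [0.53522735 0.16546465] [ 0.00033641 -0.00060656] [8.00026393 8.04044144] [0.13000834 0.13000834] [0.3662374 0.3662374]
```

All three cameras agree on a correction of about −0.6 mm in y. I'll apply that, lower 1 mm, let it settle and check.

```bash
python3 -m inch '.0002 .0006 .001 0 0 0;.0002 .0006 .001 0 0 0;.0002 .0006 .001 0 0 0;.0002 .0006 .001 0 0 0;.0002 .0006 .001 0 0 0;.0002 .0006 .001 0 0 0;.0002 .0006 .001 0 0 0;.0002 .0006 .001 0 0 0'
python3 - <<'E'
from h import *
sc=camera_model("side");s,_=snapshot("side");T,R=tool();zt=T[2]-.0305
S=[(384.5,314.0),(389.7,342.5),(284.1,312.8),(283.1,352.4)]
B=np.array([blob(s,*a,r=5) for a in S]);o,th,_,e=fit(TH,ray(sc,B,zt)[:,:2]);print(T,zt-.005,o,np.degrees(th),e*1000,"need",np.array([.5339,.1638])-o)
ob=ctrl.get_obs();print(np.abs(ob["dq"]).max(),ob["contact_force"])
if np.abs(np.array([.5339,.1638])-o).max()<.0015 and e.max()<.0015: order.job_done();print("done")
E
```

```text
t: 12.8
tool_pos: [0.5337, 0.1649, 0.1094]
ee_rot: [0.0, 0.998, 0.07, 0.0]
contact_force: [0.1, 0.8, -3.2]
grip_width: 0.0117
grasp_force: 50.0
[0.53368625 0.16494958 0.10938801] 0.07388800547529774 [0.53361549 0.16392168] 8.000399805027241 [0.24637823 0.147813   0.129774   0.13076058] need [ 0.00028451 -0.00012168]
0.0007284356083556126 [ 0.3048453  -0.54894764 -4.00227799]
the job is handed in; nothing more can be done
done
```

The turnbutton is turned across the cassette to its stop, and the cover is held level and the right way round about 10 mm above the seal. The side camera put its holes within about 0.5 mm of the threads, and the job is handed in.

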